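# Find the tailwheel with the worn bearing and flag it

### The job

One of the three tailwheels on the bench has a worn bearing. Hold the wheels loosely between the fingers at the top of the tyre and rock them on the axle, firmly but gently against their stop to the left and then to the right as seen from the robot, until you have felt which one has play; never force a fork. Leave the worn wheel leaning to the right in its play, stand the red marker upright, wholly on the yellow pad of its stand, let go, and leave the other things on the bench where they are.

Things in the scene. Friction and masses are not known exactly. Their poses are not given: they have to be found in the camera images.
- stand_1: Wheel stand 1 of three alike in looks (numbers do not tell which place each stands in; feel tells which wheel is worn): blue plate 255 x 120 x 20 mm fixed on the bench, grey block, upright fork with an aircraft tailwheel. Origin on the bench under the wheel centre, z up, y along the axle (to the robot's left). The plate reaches 195 mm to -x (robot side, yellow pad) and 60 mm to +x.
- tyre_1 (a point): Top of the tyre on stand 1, mid-width, 225 mm up; y along the axle. Black tyre 150 mm diameter, 40 mm wide, flat sides, rounded edges; the wheel spins, this point does not. Pushed sideways here a sound wheel only springs, 0.22 mm per N; a worn one first swings freely (under 2.5 N) 5.5 mm either side of upright to a stop, then springs likewise; let go, it stays in its play where left.
- axle_1 (a point): Centre of the axle in the fork of stand 1, 150 mm up. Fork arms: nuts 98 mm apart over all, tops 165 mm above the bench. The fork springs sideways: this point moves 0.13 mm along y per N pushed at the tyre top. 5 to 10 N there is a proper feel; over 22 N overstrains the fork. Fingers clamped on the tyre hold it upright and hide its play: leave them 5 to 10 mm wider than it.
- stand_2: Wheel stand 2 of three alike in looks (numbers do not tell which place each stands in; feel tells which wheel is worn): blue plate 255 x 120 x 20 mm fixed on the bench, grey block, upright fork with an aircraft tailwheel. Origin on the bench under the wheel centre, z up, y along the axle (to the robot's left). The plate reaches 195 mm to -x (robot side, yellow pad) and 60 mm to +x.
- tyre_2 (a point): Top of the tyre on stand 2, mid-width, 225 mm up; y along the axle. Black tyre 150 mm diameter, 40 mm wide, flat sides, rounded edges; the wheel spins, this point does not. Pushed sideways here a sound wheel only springs, 0.22 mm per N; a worn one first swings freely (under 2.5 N) 5.5 mm either side of upright to a stop, then springs likewise; let go, it stays in its play where left.
- axle_2 (a point): Centre of the axle in the fork of stand 2, 150 mm up. Fork arms: nuts 98 mm apart over all, tops 165 mm above the bench. The fork springs sideways: this point moves 0.13 mm along y per N pushed at the tyre top. 5 to 10 N there is a proper feel; over 22 N overstrains the fork. Fingers clamped on the tyre hold it upright and hide its play: leave them 5 to 10 mm wider than it.
- stand_3: Wheel stand 3 of three alike in looks (numbers do not tell which place each stands in; feel tells which wheel is worn): blue plate 255 x 120 x 20 mm fixed on the bench, grey block, upright fork with an aircraft tailwheel. Origin on the bench under the wheel centre, z up, y along the axle (to the robot's left). The plate reaches 195 mm to -x (robot side, yellow pad) and 60 mm to +x.
- tyre_3 (a point): Top of the tyre on stand 3, mid-width, 225 mm up; y along the axle. Black tyre 150 mm diameter, 40 mm wide, flat sides, rounded edges; the wheel spins, this point does not. Pushed sideways here a sound wheel only springs, 0.22 mm per N; a worn one first swings freely (under 2.5 N) 5.5 mm either side of upright to a stop, then springs likewise; let go, it stays in its play where left.
- axle_3 (a point): Centre of the axle in the fork of stand 3, 150 mm up. Fork arms: nuts 98 mm apart over all, tops 165 mm above the bench. The fork springs sideways: this point moves 0.13 mm along y per N pushed at the tyre top. 5 to 10 N there is a proper feel; over 22 N overstrains the fork. Fingers clamped on the tyre hold it upright and hide its play: leave them 5 to 10 mm wider than it.
- pad_1 (a point): Centre of the top face of the yellow round pad of stand 1, 84 mm diameter, 22 mm above the bench, 150 mm from the wheel centre on the stand's -x side.
- pad_2 (a point): Centre of the top face of the yellow round pad of stand 2, 84 mm diameter, 22 mm above the bench, 150 mm from the wheel centre on the stand's -x side.
- pad_3 (a point): Centre of the top face of the yellow round pad of stand 3, 84 mm diameter, 22 mm above the bench, 150 mm from the wheel centre on the stand's -x side.
- marker_mid (a point): The red plastic marker, loose, standing upright on the bench: half-way up its height, on its axis, 50 mm above its underside. Foot disc 40 mm diameter, 14 mm high; stem 20 mm diameter from there to the top, 100 mm up. 120 g. z is its axis.
- marker: The same red marker; origin at the centre of its underside.
- tin: Bystander: round tin with a green band, 52 mm diameter, 100 mm tall, 300 g; origin at the centre of its underside.
- block: Bystander: cork sanding block 120 x 60 x 35 mm; origin at the centre of its underside.
- wrench: Bystander: steel spanner lying flat behind the stands; origin at its underside.
Not all that is in view belongs to the job. Of the things that look like the marker, take the one that is farthest to the robot's left at the start.

How it is judged:
On the way, in this order (a step that is already met when the one before it is completed fails the run):
1. the wheel with play is pressed by the fingers against its stop to the left (tyre top over 6 mm left of upright) (((y of tyre_1 in the frame of stand_1 above 0.006 m and contact force between the fingers and stand_1 above 0.5 N) or (y of tyre_2 in the frame of stand_2 above 0.006 m and contact force between the fingers and stand_2 above 0.5 N) or (y of tyre_3 in the frame of stand_3 above 0.006 m and contact force between the fingers and stand_3 above 0.5 N))), for 0.1 s.
2. then against its stop to the right (over 6 mm to the right) (((y of tyre_1 in the frame of stand_1 below -0.006 m and contact force between the fingers and stand_1 above 0.5 N) or (y of tyre_2 in the frame of stand_2 below -0.006 m and contact force between the fingers and stand_2 above 0.5 N) or (y of tyre_3 in the frame of stand_3 below -0.006 m and contact force between the fingers and stand_3 above 0.5 N))), for 0.1 s.
3. then the marker stands on the pad of that wheel's stand, the wheel left leaning to the right (tyre top over 1.5 mm right of upright) (((horizontal distance between marker and pad_1 below 0.022 m and y of tyre_1 in the frame of stand_1 below -0.0015 m) or (horizontal distance between marker and pad_2 below 0.022 m and y of tyre_2 in the frame of stand_2 below -0.0015 m) or (horizontal distance between marker and pad_3 below 0.022 m and y of tyre_3 in the frame of stand_3 below -0.0015 m)) and height (world z) of marker between 0.018 and 0.026 m and angle between marker's own z axis and vertical below 0.1 rad and linear speed of marker below 0.02 m/s), for 0.2 s.
At the end, for the whole second after the job is handed in: The red marker stands upright (within 0.1 rad), at rest and let go, wholly on the yellow pad of the stand whose wheel has play (marker axis within 22 mm of the pad's centre, foot on the pad within 4 mm); that wheel is left leaning to the right by over 1.5 mm at the tyre top; no stand is touched (all of step 3 and contact force between the fingers and stand_1 below 0.2 N and contact force between the fingers and stand_2 below 0.2 N and contact force between the fingers and stand_3 below 0.2 N and contact force between the fingers and marker below 0.2 N).
It fails at once if a fork is overstrained: over 22 N sideways at the tyre top (axle over 2.8 mm aside) (y of axle_1 in the frame of stand_1 above 0.0028 m or y of axle_1 in the frame of stand_1 below -0.0028 m or y of axle_2 in the frame of stand_2 above 0.0028 m or y of axle_2 in the frame of stand_2 below -0.0028 m or y of axle_3 in the frame of stand_3 above 0.0028 m or y of axle_3 in the frame of stand_3 below -0.0028 m).
It fails at once if the tin, sanding block or spanner is moved by more than 20 mm (distance of any of tin, block, wrench from where it was at the start of the episode above 0.02 m).
It also fails if it takes over 72 s, if anything falls off the work surface, if the arm or the gripper's body presses on something with over 40 N, if the wrist force passes 120 N, or if a joint passes its speed limit or range.

### The arm

A 6-joint arm with a two-finger parallel gripper is mounted at the origin on the work surface. World frame = base frame: x ahead of the robot, y to its left, z up, the work surface at z = 0. Lengths are in m, angles in rad, forces in N, time in s.
With the tool pointing down it reaches from about 0.35 to 0.775 m from the base axis. Payload 5.5 kg.
Tool frame: the origin (TCP) lies at the very end of the fingers, on their centre line; the grasp point (between the pads) lies 19 mm behind it; z points along the fingers, y is the line along which they close (so a half turn about z gives the same grasp; the last joint's range is limited). The gripper opens to 85 mm and grips with 20 to 120 N. Pads are 22 mm wide; open, the fingers measure 114 mm over their backs; the gripper's body (76 mm by 85 mm) begins 54 mm behind the grasp point. The pads swing forward as they close: fully open they stand 13 mm farther back than shut.
Start: joints at [-1.41, 0.313, 0.046, 1.304, 0, 1.431], TCP at [0.17, -0.549, 0.231] pointing down, gripper open.
Joint ranges: [-2.76, 2.76], [-0.86, 1.69], [-1.03, 1.26], [-2.2, 2.34], [-1.47, 1.5], [-3.14, 3.14]. Speed limits (rad/s): [2.57, 2.57, 3.14, 3.14, 3.14, 3.14].

### API

Orientations are given as a unit quaternion [w, x, y, z].
In Python, from workcell import env, cams, ticket, spotter gives the robot as it stands.
- The arm moves only by the tool jog_arm, never from a script. Its argument "increments" is a list that holds one entry, the list of rows, each a list of 7 numbers: the shift along the tool's x, y, z in units of 0.25 m (1.0 is 0.25 m), then the turn, a rotation vector about the tool's x, y, z in units of 180 degrees (1.0 is 180 degrees), then the closure in counts, from 0 (fully open) to 255 (shut). A call has 1 to 20 rows; each row shifts and turns the commanded pose from where the row before left it, along the tool's axes as they then stand; what a row does not reach is not made up. A row lasts 1/10 s, in which the tool goes at most 50 mm and 8.59 degrees, less where a joint would pass 70% of its speed; a pose out of reach is approached as far as the arm can. A call with a number of a shift or a turn outside -1 to 1 is refused whole. A call with a gripper value outside its range is refused whole. The fingers move at their own pace and stop on an object; "force" is the grip in N (left out, the last holds). Time passes only in rows, so rows that do not move let the fingers close. It gives the time, the measured TCP pose, the force, the opening and the grip force at its end, in the units of the state.
- env.get_state(): the state, without advancing time (a new reading comes with each control period).
- cams.read_camera(name): name is "scene" or "side" or "wrist"; returns a dict with "pixels" (400x640x3 uint8, red, green, blue), "fx", "fy", "cx", "cy" (pixels), "k1" (the pictures are not rectified: a ray, as slopes to the right and down, at radius r is drawn at 1 + k1 r^2 times it, then the intrinsics apply), "xyz" and "attitude" of the camera in the world; the wrist camera has in their place "mount" (4x4, takes a point from camera to tool coordinates, whose origin is the TCP and whose axes are the flange's). Camera axes: x right, y down, z forward; pixel columns grow to the right and rows downward; lengths in m; the calibration is good to about 2 mm. A picture is of the moment at which its call begins: read the wrist's pose just before it. There is no depth.
- ticket.hand_in(): hands the job in; it is judged then, once.
Trained networks look in the newest picture that a camera, given by its name, has taken for a name from the list of things; names that differ only in an ending like _2 or _b are one class to them, and where a whole thing is asked for, a point or a joint stands for the part that bears it (a point fixed in the world has none). Each returns a list of dicts, best first, with "conf" (0 to 1); they miss things now and then, are a little off and sometimes report something else, mostly with a low value. They report only what shows in the picture. A call takes as long as a camera call. They do not tell look-alikes from the thing itself.
- spotter.find_in(target, camera): "uv" ([column, row] in pixels, amid what is visible of it).
- spotter.cut_out(target, camera): "region" (400x640 bool, what is visible of it) and "uv" ([column, row] in pixels, amid what is visible of it).
- spotter.landmark_of(target, camera): "uv" ([column, row] in pixels: a listed point, or the origin of a listed thing).
The state is a dict: "clock": time; "joint_pos": joint angles; "qvel": joint speeds; "tau": joint torques, N m; "tcp_pos": TCP position; "orientation": TCP orientation; "wrist_force": force on the tool from outside, world axes, zero at the start; "ft_torque": the same for the moment, N m; "finger_gap": finger opening in m; "grip_force": force on a finger pad.
Only numpy, scipy, OpenCV 4.12 (cv2) and the standard library are available. Lean on these libraries where they do the work, as an engineer would, in place of code of your own. Each camera call takes 0.05 s, during which the arm holds its last target. There are 200 camera calls.

## Working session

There is one attempt and no reset: what is moved stays moved. The work goes in short steps, Python scripts to look and compute and a tool call to move; the robot and the scene stay as the last step left them, time stands still between calls to the robot, and variables do not carry over. Pictures are saved under pics/ and viewed, at most 10 in all, crops included, and the job is handed in when it is done.

Besides the shell and the picture viewer there is one more tool, called after "Request:" as name(argument=value, ...), one argument or row to a line, values as JSON. jog_arm: Moves the arm, as the interface text tells. Shifts and turns lie within -1 to 1; 1 stands for 0.25 m of shift or 180 degrees of turn. Its arguments: {"type":"object","properties":{"increments":{"type":"array"},"force":{"type":"number"}},"required":["increments"]}

```bash
mkdir -p pics; ls
cat > h.py <<'E'
import numpy as np, cv2
from scipy.spatial.transform import Rotation as R
from workcell import env, cams, ticket, spotter
def quat(q): return R.from_quat([q[1],q[2],q[3],q[0]]).as_matrix()
def pose(c,st=None):
    if 'mount' in c:
        st=st or env.get_state(); M=np.array(c['mount']); A=quat(st['orientation'])
        return A@M[:3,:3], A@M[:3,3]+np.array(st['tcp_pos'])
    a=np.array(c['attitude']); A=quat(a) if a.size==4 else a.reshape(3,3)
    return A,np.array(c['xyz'])
def ray(c,uv,P):
    x=np.array([(uv[0]-c['cx'])/c['fx'],(uv[1]-c['cy'])/c['fy']]); s=x.copy()
    for _ in range(30): s=x/(1+c['k1']*(s@s))
    d=P[0]@np.array([s[0],s[1],1]); return P[1],d/np.linalg.norm(d)
def at_z(c,uv,z,P):
    o,d=ray(c,uv,P); return o+d*(z-o[2])/d[2]
def proj(c,p,P):
    q=P[0].T@(np.array(p)-P[1]); s=q[:2]/q[2]; s=s*(1+c['k1']*(s@s))
    return np.array([s[0]*c['fx']+c['cx'],s[1]*c['fy']+c['cy']])
def save(c,name): cv2.imwrite('pics/'+name,cv2.cvtColor(c['pixels'],cv2.COLOR_RGB2BGR))
E
python3 - <<'E'
from h import *
s=env.get_state(); print({k:np.round(v,3) for k,v in s.items()})
H=dict(tyre_1=.225,axle_1=.15,pad_1=.022,marker=0,marker_mid=.05,tin=0,block=0,wrench=0)
for n in ['scene','side']:
    c=cams.read_camera(n); save(c,n+'0.png'); P=pose(c); print(n,P[1].round(3),P[0][:,2].round(2),c['fx'],c['k1'])
    for t,z in H.items():
        for f in spotter.landmark_of(t,n): print(t,round(f['conf'],2),np.round(f['uv']),at_z(c,f['uv'],z,P).round(4))
E
```

```text
pics
{'clock': np.float64(0.0), 'joint_pos': array([-1.41 ,  0.314,  0.045,  1.304,  0.   ,  1.431]), 'qvel': array([ 0.   , -0.001,  0.001, -0.001, -0.   , -0.002]), 'tau': array([-1.0000e-03, -4.8062e+01,  2.9853e+01,  1.9000e-02, -0.0000e+00,
       -0.0000e+00]), 'tcp_pos': array([ 0.17 , -0.549,  0.23 ]), 'orientation': array([-0.001,  0.989,  0.15 , -0.   ]), 'wrist_force': array([0.634, 0.7  , 0.013]), 'ft_torque': array([-0.017,  0.013, -0.028]), 'grip_force': np.float64(0.0), 'finger_gap': np.float64(0.086)}
scene [ 0.87  -0.447  0.891] [-0.36  0.47 -0.81] 371.05978002788123 -0.03760187458638936
tyre_1 0.96 [349. 188.] [ 0.6076 -0.0082  0.225 ]
tyre_1 0.92 [278. 245.] [ 0.5819 -0.2165  0.225 ]
tyre_1 0.7 [399. 134.] [0.6028 0.2119 0.225 ]
axle_1 0.8 [395. 152.] [0.6009 0.2197 0.15  ]
axle_1 0.74 [280. 261.] [ 0.5811 -0.2179  0.15  ]
pad_1 0.9 [303. 201.] [0.4541 0.0041 0.022 ]
pad_1 0.73 [240. 248.] [ 0.4242 -0.2151  0.022 ]
pad_1 0.68 [343. 157.] [0.4425 0.2116 0.022 ]
marker 0.76 [302. 163.] [0.3449 0.1236 0.    ]
marker 0.57 [324. 141.] [0.3391 0.2442 0.    ]
marker 0.49 
[... 882 characters left out ...]
613 -0.011  0.15 ]
pad_1 0.97 [389. 194.] [ 0.4188 -0.2159  0.022 ]
pad_1 0.91 [351. 236.] [ 0.466  -0.0055  0.022 ]
pad_1 0.83 [328. 303.] [0.447  0.2134 0.022 ]
marker 0.97 [399. 325.] [0.2922 0.1983 0.    ]
marker 0.8 [386. 293.] [0.3385 0.1255 0.    ]
marker 0.77 [370. 343.] [0.3368 0.2604 0.    ]
marker_mid 0.96 [402. 306.] [0.2944 0.1863 0.05  ]
marker_mid 0.93 [373. 329.] [0.3352 0.2607 0.05  ]
marker_mid 0.85 [310. 349.] [0.4324 0.3434 0.05  ]
marker_mid 0.63 [388. 284.] [0.3346 0.14   0.05  ]
marker_mid 0.33 [312. 364.] [0.4171 0.3708 0.05  ]
tin 0.86 [400. 169.] [ 0.4238 -0.3906  0.    ]
block 0.88 [229. 233.] [0.7834 0.0767 0.    ]
wrench 0.49 [267. 195.] [ 0.7682 -0.1095  0.    ]
```

View pics/scene0.png

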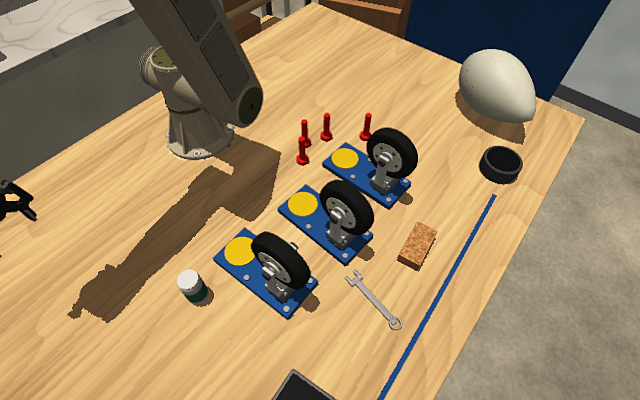

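View pics/side0.png

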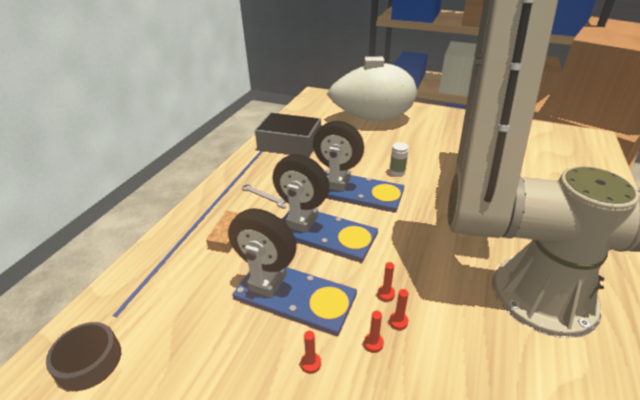

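The pictures show three stands in a row (pads at scene 240,248 / 303,201 / 343,157). There are four marker look-alikes, side pixels (388,284), (402,308), (373,330), (310,350). The last, at y≈0.34, is farthest to the robot's left, so it is the one meant; a crop will confirm that before I reach for it.

```bash
cat >> h.py <<'E'
def plan(xyz,yaw=0.,s=None):
    "increment of commanded pose, tool axes, from measured: metres/0.25, turn/180deg; also rows needed"
    s=s or env.get_state(); A=quat(s['orientation'])
    B=R.from_euler('z',yaw).as_matrix()@np.diag([1,-1,-1.])
    d=A.T@(np.array(xyz)-np.array(s['tcp_pos']))/.25; w=R.from_matrix(A.T@B).as_rotvec()/np.pi
    print('shift',d.round(4),'turn',w.round(4),'rows>=',max(np.linalg.norm(d)*5,np.linalg.norm(w)*180/8.59).round(2))
E
python3 - <<'E'
from h import *
for n in ['scene','side']:
    c=cams.read_camera(n); P=pose(c); h=cv2.cvtColor(c['pixels'],cv2.COLOR_RGB2HSV)
    m=cv2.inRange(h,(22,150,120),(32,255,255)); k,l,st,ce=cv2.connectedComponentsWithStats(m)
    for i in range(1,k):
        if st[i,4]>150: print(n,st[i,4],ce[i].round(1),at_z(c,ce[i],.022,P).round(4))
c=cams.read_camera('wrist'); print(np.round(c['mount'],3),c['fx'])
plan([.44,-.2165,.36])
s=cams.read_camera('side')['pixels'][250:390,270:440]; cv2.imwrite('pics/mk.png',cv2.resize(s[:,:,::-1],None,fx=4,fy=4))
E
```

```text
scene 404 [344.6 158. ] [0.4476 0.211  0.022 ]
scene 537 [302.5 203.6] [ 0.4587 -0.0046  0.022 ]
scene 655 [239.  250.9] [ 0.4287 -0.2236  0.022 ]
side 342 [385.8 192.3] [ 0.4298 -0.2203  0.022 ]
side 529 [354.3 237. ] [ 0.4577 -0.0039  0.022 ]
side 900 [328.8 302.4] [0.4456 0.2118 0.022 ]
[[ 0.    -0.963 -0.27   0.069]
 [ 1.     0.     0.     0.   ]
 [-0.    -0.27   0.963 -0.144]
 [ 0.     0.     0.     1.   ]] 293.0129805952068
shift [ 1.4245 -0.9516 -0.5148] turn [0.     0.     0.0957] rows>= 8.94
```

View pics/mk.png

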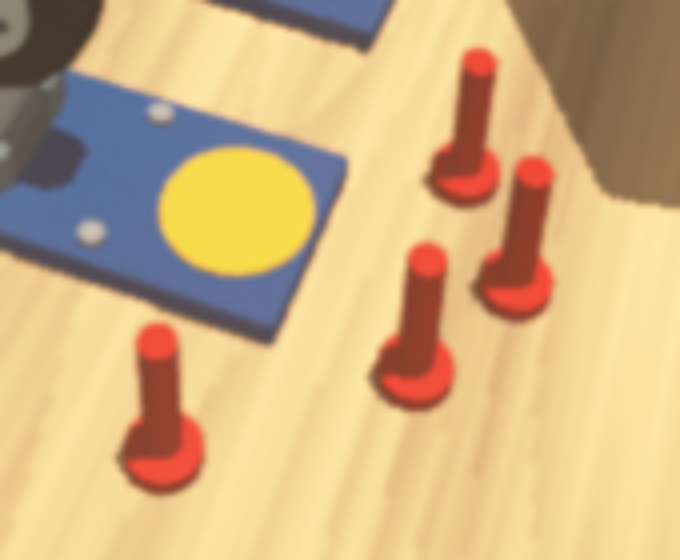

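The enlarged crop shows four identical red markers. The one at crop (160,400), side (310,350), has the largest y (0.34 against 0.26, 0.19 and 0.13), so it is the marker. The arm goes to a viewpoint over the right-hand stand first.

Run:
```python
from h import *
plan([.50,-.221,.34])
```

```text
shift [ 1.6484 -0.8632 -0.4348] turn [0.     0.     0.0958] rows>= 9.55
```

Request:
jog_arm(
  increments=[
    [[0.1374, -0.0719, -0.0362, 0, 0, 0, 0], [0.1374, -0.0719, -0.0362, 0, 0, 0, 0], [0.1374, -0.0719, -0.0362, 0, 0, 0, 0], [0.1374, -0.0719, -0.0362, 0, 0, 0, 0], [0.1374, -0.0719, -0.0362, 0, 0, 0, 0], [0.1374, -0.0719, -0.0362, 0, 0, 0, 0], [0.1374, -0.0719, -0.0362, 0, 0, 0, 0], [0.1374, -0.0719, -0.0362, 0, 0, 0, 0], [0.1374, -0.0719, -0.0362, 0, 0, 0, 0], [0.1374, -0.0719, -0.0362, 0, 0, 0, 0], [0.1374, -0.0719, -0.0362, 0, 0, 0, 0], [0.1374, -0.0719, -0.0362, 0, 0, 0, 0], [0, 0, 0, 0, 0, 0.032, 0], [0, 0, 0, 0, 0, 0.032, 0], [0, 0, 0, 0, 0, 0.032, 0], [0, 0, 0, 0, 0, 0, 0], [0, 0, 0, 0, 0, 0, 0]],
  ],
)

```text
clock: 2.8
tcp_pos: [0.5001, -0.2211, 0.3399]
orientation: [0.0, 1.0, 0.001, -0.0]
wrist_force: [0.2, 0.4, -0.1]
finger_gap: 0.0855
grip_force: 0.0
```

```bash
cat >> h.py <<'E'
def wlook(name,zs=dict(tyre_1=.225,axle_1=.15,pad_1=.022)):
    s=env.get_state(); c=cams.read_camera('wrist'); save(c,name); P=pose(c,s)
    print('t',s['clock'],'tcp',np.round(s['tcp_pos'],4),'F',np.round(s['wrist_force'],2),'gap',round(float(s['finger_gap']),4))
    for t,z in zs.items():
        for f in spotter.landmark_of(t,'wrist'): print(t,round(f['conf'],2),np.round(f['uv']),at_z(c,f['uv'],z,P).round(4))
    m=cv2.inRange(cv2.cvtColor(c['pixels'],cv2.COLOR_RGB2HSV),(22,150,120),(32,255,255)); k,l,st,ce=cv2.connectedComponentsWithStats(m)
    for i in range(1,k):
        if st[i,4]>300: print('pad',st[i],ce[i].round(1),at_z(c,ce[i],.022,P).round(4))
    return c,P,s
E
python3 - <<'E'
from h import *
wlook('w1.png')
E
```

```text
t 2.8 tcp [ 0.5001 -0.2211  0.3399] F [ 0.18  0.43 -0.1 ] gap 0.0855
tyre_1 0.77 [312. 100.] [ 0.5819 -0.2163  0.225 ]
tyre_1 0.63 [65. 67.] [ 0.6087 -0.0117  0.225 ]
axle_1 0.92 [123.  76.] [ 0.6106 -0.0131  0.15  ]
axle_1 0.24 [404. 203.] [ 0.4695 -0.3237  0.15  ]
pad_1 0.94 [ 54. 194.] [0.4462 0.215  0.022 ]
pad_1 0.78 [186. 186.] [ 0.4594 -0.0068  0.022 ]
pad_1 0.71 [320. 205.] [ 0.4267 -0.2241  0.022 ]
pad [ 160  161   51   50 1889] [184.2 185.6] [ 0.4599 -0.0045  0.022 ]
pad [  31  169   51   49 1885] [ 56.3 192.6] [0.4479 0.2106 0.022 ]
pad [ 293  179   51   48 1928] [318.1 202.5] [ 0.4317 -0.2218  0.022 ]
```

View pics/w1.png

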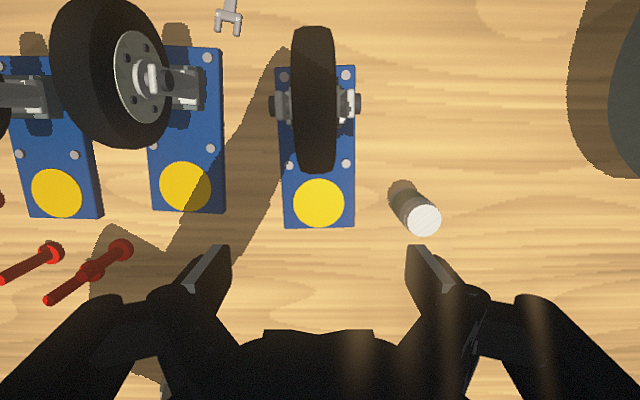

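View from above: the near tyre top is at (312,100), upright over its plate, its pad at (318,203), and the tin at (415,215) is clear of the path. Next I go over it, set the fingers to about 50 mm and descend.

Request:
jog_arm(
  increments=[
    [[0.108, -0.006, 0.08, 0, 0, 0, 100], [0.108, -0.006, 0.08, 0, 0, 0, 100], [0.108, -0.006, 0.08, 0, 0, 0, 100], [0, 0, 0, 0, 0, 0, 100], [0, 0, 0, 0, 0, 0, 100], [0, 0, 0, 0, 0, 0, 100], [0, 0, 0, 0, 0, 0, 100], [0, 0, 0, 0, 0, 0, 100]],
  ],
  force=20,
)

```text
clock: 3.8
tcp_pos: [0.5809, -0.217, 0.2813]
orientation: [0.001, 1.0, -0.001, 0.001]
wrist_force: [0.3, 0.5, -0.7]
finger_gap: 0.0515
grip_force: 0.0
```

Run:
```python
from h import *
wlook('w2.png')
```

```text
t 3.8 tcp [ 0.5809 -0.217   0.2813] F [ 0.32  0.48 -0.68] gap 0.0515
tyre_1 0.85 [ 32. 177.] [ 0.6089 -0.0151  0.225 ]
tyre_1 0.76 [318. 214.] [ 0.5814 -0.2174  0.225 ]
axle_1 0.68 [102. 162.] [ 0.6081 -0.0124  0.15  ]
pad_1 0.8 [323. 263.] [ 0.4343 -0.2246  0.022 ]
pad_1 0.78 [177. 252.] [ 0.4526 -0.0043  0.022 ]
pad_1 0.55 [ 29. 178.] [0.5676 0.1944 0.022 ]
pad [ 150  223   55   51 2153] [177.  248.1] [ 0.4591 -0.0052  0.022 ]
pad [  12  230   55   50 2057] [ 39.  254.4] [0.4477 0.2109 0.022 ]
pad [294 251  55  39 995] [321.8 274.7] [ 0.4143 -0.2232  0.022 ]
```

View pics/w2.png

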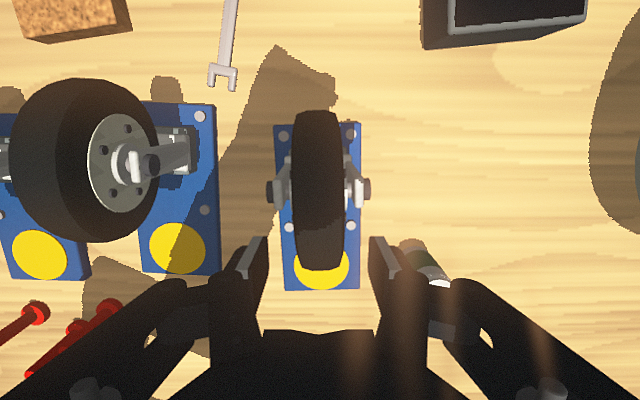

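The tyre (column ≈318) is centred between the fingers, so I descend to 0.200.

Request:
jog_arm(
  increments=[
    [[0, 0, 0.08, 0, 0, 0, 100], [0, 0, 0.08, 0, 0, 0, 100], [0, 0, 0.08, 0, 0, 0, 100], [0, 0, 0.08, 0, 0, 0, 100], [0, 0, 0, 0, 0, 0, 100], [0, 0, 0, 0, 0, 0, 100]],
  ],
)

```text
clock: 4.6
tcp_pos: [0.5809, -0.2166, 0.2001]
orientation: [-0.0, 1.0, -0.0, -0.0]
wrist_force: [-0.6, -0.3, -0.9]
finger_gap: 0.052
grip_force: 0.0
```

Request:
jog_arm(
  increments=[
    [[0, -0.008, 0, 0, 0, 0, 100], [0, -0.008, 0, 0, 0, 0, 100], [0, 0, 0, 0, 0, 0, 100], [0, 0, 0, 0, 0, 0, 100]],
  ],
)

```text
clock: 5.0
tcp_pos: [0.5815, -0.2127, 0.2005]
orientation: [0.0, 1.0, -0.0, 0.0]
wrist_force: [0.8, 0.9, -0.5]
finger_gap: 0.0518
grip_force: 0.0
```

Request:
jog_arm(
  increments=[
    [[0, -0.006, 0, 0, 0, 0, 100], [0, 0, 0, 0, 0, 0, 100], [0, 0, 0, 0, 0, 0, 100]],
  ],
)

```text
clock: 5.3
tcp_pos: [0.5813, -0.2113, 0.2001]
orientation: [0.0, 1.0, -0.0, 0.0]
wrist_force: [0.9, -1.3, 0.9]
finger_gap: 0.0519
grip_force: 0.3
```

Request:
jog_arm(
  increments=[
    [[0, -0.004, 0, 0, 0, 0, 100], [0, 0, 0, 0, 0, 0, 100], [0, 0, 0, 0, 0, 0, 100]],
  ],
)

```text
clock: 5.6
tcp_pos: [0.5813, -0.2104, 0.2001]
orientation: [0.0, 1.0, -0.0, 0.0]
wrist_force: [0.2, -0.8, 2.1]
finger_gap: 0.0517
grip_force: 0.8
```

Request:
jog_arm(
  increments=[
    [[0, -0.004, 0, 0, 0, 0, 100], [0, 0, 0, 0, 0, 0, 100], [0, 0, 0, 0, 0, 0, 100]],
  ],
)

```text
clock: 5.9
tcp_pos: [0.5812, -0.2092, 0.2]
orientation: [0.0, 1.0, -0.0, 0.0]
wrist_force: [-0.3, -1.7, 1.6]
finger_gap: 0.0521
grip_force: 0.9
```

Request:
jog_arm(
  increments=[
    [[0, -0.004, 0, 0, 0, 0, 100], [0, -0.004, 0, 0, 0, 0, 100], [0, 0, 0, 0, 0, 0, 100], [0, 0, 0, 0, 0, 0, 100]],
  ],
)

```text
clock: 6.3
tcp_pos: [0.5812, -0.207, 0.1999]
orientation: [-0.0, 1.0, -0.0, 0.0]
wrist_force: [0.7, -0.9, 0.5]
finger_gap: 0.0521
grip_force: 0.8
```

Request:
jog_arm(
  increments=[
    [[0, -0.004, 0, 0, 0, 0, 100], [0, 0, 0, 0, 0, 0, 100], [0, 0, 0, 0, 0, 0, 100]],
  ],
)

```text
clock: 6.6
tcp_pos: [0.5812, -0.2065, 0.2]
orientation: [0.0, 1.0, -0.0, 0.0]
wrist_force: [0.2, -2.6, 0.4]
finger_gap: 0.052
grip_force: 1.7
```

The wheel swings about 5 mm at roughly 1 N, so this one has play. I press on to its left stop in small steps.

Request:
jog_arm(
  increments=[
    [[0, -0.003, 0, 0, 0, 0, 100], [0, 0, 0, 0, 0, 0, 100], [0, 0, 0, 0, 0, 0, 100]],
  ],
)

```text
clock: 6.9
tcp_pos: [0.5812, -0.2059, 0.2]
orientation: [0.0, 1.0, -0.001, 0.0]
wrist_force: [0.5, -4.9, 2.7]
finger_gap: 0.0521
grip_force: 2.6
```

Request:
jog_arm(
  increments=[
    [[0, -0.003, 0, 0, 0, 0, 100], [0, 0, 0, 0, 0, 0, 100], [0, 0, 0, 0, 0, 0, 100]],
  ],
)

```text
clock: 7.2
tcp_pos: [0.5812, -0.2055, 0.2001]
orientation: [0.001, 1.0, -0.001, 0.0]
wrist_force: [-0.2, -5.4, 2.2]
finger_gap: 0.0522
grip_force: 3.2
```

Request:
jog_arm(
  increments=[
    [[0, -0.004, 0, 0, 0, 0, 100], [0, 0, 0, 0, 0, 0, 100], [0, 0, 0, 0, 0, 0, 100], [0, 0, 0, 0, 0, 0, 100]],
  ],
)

```text
clock: 7.6
tcp_pos: [0.5813, -0.205, 0.2001]
orientation: [0.001, 1.0, -0.001, 0.0]
wrist_force: [-0.5, -7.9, 2.5]
finger_gap: 0.0518
grip_force: 3.8
```

Request:
jog_arm(
  increments=[
    [[0, 0, 0, 0, 0, 0, 100], [0, 0, 0, 0, 0, 0, 100]],
  ],
)

```text
clock: 7.8
tcp_pos: [0.5813, -0.205, 0.2002]
orientation: [0.001, 1.0, -0.001, 0.0]
wrist_force: [-0.5, -6.9, 2.8]
finger_gap: 0.0517
grip_force: 3.8
```

Request:
jog_arm(
  increments=[
    [[0, 0.012, 0, 0, 0, 0, 100], [0, 0.012, 0, 0, 0, 0, 100], [0, 0.012, 0, 0, 0, 0, 100], [0, 0.012, 0, 0, 0, 0, 100], [0, 0.012, 0, 0, 0, 0, 100], [0, 0.012, 0, 0, 0, 0, 100], [0, 0, 0, 0, 0, 0, 100], [0, 0, 0, 0, 0, 0, 100]],
  ],
)

```text
clock: 8.6
tcp_pos: [0.5811, -0.2217, 0.1998]
orientation: [-0.0, 1.0, -0.0, -0.0]
wrist_force: [0.2, 0.5, 1.6]
finger_gap: 0.0517
grip_force: 0.3
```

Request:
jog_arm(
  increments=[
    [[0, 0.004, 0, 0, 0, 0, 100], [0, 0.004, 0, 0, 0, 0, 100], [0, 0, 0, 0, 0, 0, 100], [0, 0, 0, 0, 0, 0, 100]],
  ],
)

```text
clock: 9.0
tcp_pos: [0.5812, -0.2235, 0.2]
orientation: [-0.0, 1.0, -0.0, 0.0]
wrist_force: [0.2, 1.7, 0.6]
finger_gap: 0.0517
grip_force: 0.7
```

Request:
jog_arm(
  increments=[
    [[0, 0.004, 0, 0, 0, 0, 100], [0, 0.004, 0, 0, 0, 0, 100], [0, 0, 0, 0, 0, 0, 100], [0, 0, 0, 0, 0, 0, 100]],
  ],
)

```text
clock: 9.4
tcp_pos: [0.5812, -0.2257, 0.1999]
orientation: [0.0, 1.0, -0.0, 0.0]
wrist_force: [-0.4, 2.4, 0.6]
finger_gap: 0.0517
grip_force: 0.8
```

Request:
jog_arm(
  increments=[
    [[0, 0.004, 0, 0, 0, 0, 100], [0, 0.003, 0, 0, 0, 0, 100], [0, 0, 0, 0, 0, 0, 100], [0, 0, 0, 0, 0, 0, 100]],
  ],
)

```text
clock: 9.8
tcp_pos: [0.5812, -0.2274, 0.1999]
orientation: [0.0, 1.0, -0.0, 0.0]
wrist_force: [0.4, 2.3, 1.5]
finger_gap: 0.0519
grip_force: 1.0
```

Request:
jog_arm(
  increments=[
    [[0, 0.004, 0, 0, 0, 0, 100], [0, 0, 0, 0, 0, 0, 100], [0, 0, 0, 0, 0, 0, 100]],
  ],
)

```text
clock: 10.1
tcp_pos: [0.5812, -0.228, 0.2]
orientation: [-0.0, 1.0, -0.0, 0.0]
wrist_force: [0.1, 4.0, 3.7]
finger_gap: 0.0523
grip_force: 2.1
```

Request:
jog_arm(
  increments=[
    [[0, 0.003, 0, 0, 0, 0, 100], [0, 0, 0, 0, 0, 0, 100], [0, 0, 0, 0, 0, 0, 100]],
  ],
)

```text
clock: 10.4
tcp_pos: [0.5812, -0.2285, 0.2]
orientation: [-0.001, 1.0, -0.0, 0.0]
wrist_force: [-0.1, 5.9, 3.7]
finger_gap: 0.0519
grip_force: 2.9
```

Request:
jog_arm(
  increments=[
    [[0, 0.005, 0, 0, 0, 0, 100], [0, 0, 0, 0, 0, 0, 100], [0, 0, 0, 0, 0, 0, 100], [0, 0, 0, 0, 0, 0, 100], [0, 0, 0, 0, 0, 0, 100]],
  ],
)

```text
clock: 10.9
tcp_pos: [0.5812, -0.2291, 0.2001]
orientation: [-0.001, 1.0, 0.0, 0.0]
wrist_force: [0.1, 7.2, 3.9]
finger_gap: 0.0525
grip_force: 3.8
```

Both stops were felt at about 7 N, and the fingers travelled 24 mm against a slack of 12 mm, so this wheel, over pad (0.431, -0.222), is the worn one. I back off to mid-gap, rise, and go over the marker.

Request:
jog_arm(
  increments=[
    [[0, -0.008, 0, 0, 0, 0, 100], [0, -0.008, 0, 0, 0, 0, 100], [0, -0.008, 0, 0, 0, 0, 100], [0, -0.006, 0, 0, 0, 0, 100], [0, 0, 0, 0, 0, 0, 100], [0, 0, -0.06, 0, 0, 0, 100], [0, 0, -0.12, 0, 0, 0, 100], [0, 0, -0.16, 0, 0, 0, 100], [0, 0, -0.18, 0, 0, 0, 100]],
  ],
)

```text
clock: 11.8
tcp_pos: [0.5805, -0.2229, 0.3301]
orientation: [-0.0, 1.0, -0.001, -0.001]
wrist_force: [1.3, -0.4, 0.0]
finger_gap: 0.0524
grip_force: 0.0
```

Request:
jog_arm(
  increments=[
    [[-0.04, -0.1617, 0, 0, 0, 0, 0], [-0.04, -0.1617, 0, 0, 0, 0, 0], [-0.04, -0.1617, 0, 0, 0, 0, 0], [-0.04, -0.1617, 0, 0, 0, 0, 0], [-0.04, -0.1617, 0, 0, 0, 0, 0], [-0.04, -0.1617, 0, 0, 0, 0, 0], [-0.04, -0.1617, 0, 0, 0, 0, 0], [-0.04, -0.1617, 0, 0, 0, 0, 0], [-0.04, -0.1617, 0, 0, 0, 0, 0], [-0.04, -0.1617, 0, 0, 0, 0, 0], [-0.04, -0.1617, 0, 0, 0, 0, 0], [-0.04, -0.1617, 0, 0, 0, 0, 0], [-0.04, -0.1617, 0, 0, 0, 0, 0], [-0.04, -0.1617, 0, 0, 0, 0, 0], [0, 0, 0, 0, 0, 0, 0], [0, 0, 0, 0, 0, 0, 0]],
  ],
)

```text
clock: 13.4
tcp_pos: [0.4353, 0.1981, 0.3426]
orientation: [-0.055, 0.994, 0.094, -0.005]
wrist_force: [0.5, 0.5, -0.4]
finger_gap: 0.0853
grip_force: 0.0
```

Run:
```python
from h import *
c,P,s=wlook('w3.png',dict(marker=0,marker_mid=.05))
m=c['pixels'].astype(int); m=((m[...,0]>120)&(m[...,1]<90)&(m[...,2]<90)).astype(np.uint8)
k,l,st,ce=cv2.connectedComponentsWithStats(m)
for i in range(1,k):
    if st[i,4]>100: print(st[i],ce[i].round(1))
```

```text
t 13.4 tcp [0.4353 0.1981 0.3426] F [ 0.5   0.54 -0.39] gap 0.0853
marker 0.86 [292. 209.] [0.3308 0.2628 0.    ]
marker 0.85 [327. 232.] [0.303  0.1947 0.    ]
marker 0.61 [250. 142.] [0.4312 0.3537 0.    ]
marker 0.6 [366. 225.] [0.3318 0.1311 0.    ]
marker_mid 0.91 [244. 144.] [0.4348 0.3453 0.05  ]
marker_mid 0.75 [324. 246.] [0.2977 0.194  0.05  ]
marker_mid 0.68 [367. 229.] [0.3428 0.1341 0.05  ]
marker_mid 0.65 [288. 214.] [0.3385 0.2619 0.05  ]
marker_mid 0.41 [607. 221.] [ 0.4341 -0.1979  0.05  ]
pad [ 308  126   53   52 1212] [331.2 151.8] [0.4464 0.2147 0.022 ]
pad [ 445  146   58   54 2403] [473.8 172.5] [ 0.4598 -0.0056  0.022 ]
pad [ 578  194   59   52 2344] [607.1 219.3] [ 0.432  -0.2223  0.022 ]
[241 132  23  23 239] [254.9 142.9]
[225 142  13  14 146] [231.2 148.4]
[293 201  11  21 124] [298.2 211.5]
[358 213  22  17 117] [369.9 218.7]
[274 224  13  12 123] [280.1 229.3]
```

View pics/w3.png

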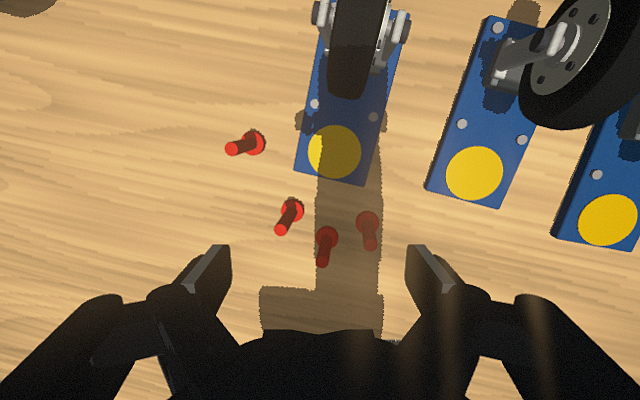

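The lone marker far left is at wrist (250,142), consistent at (0.434, 0.346); the others are at (292,209), (327,232) and (366,225). The fast swing left the wrist tilted, so I correct that first. I also check the yaw room, because for placing, the camera side of the hand should point away from the wheel.

Run:
```python
from h import *
s=env.get_state(); print(np.round(s['joint_pos'],3))
for y in (0,-np.pi/2,np.pi/2): plan([.434,.346,.20],y)
```

```text
[0.187 0.103 0.046 1.515 0.11  3.141]
shift [ 0.1052 -0.5188  0.6292] turn [-0.0349  0.0038  0.0598] rows>= 4.11
shift [ 0.1052 -0.5188  0.6292] turn [-0.0251  0.0312  0.5592] rows>= 11.75
shift [ 0.1052 -0.5188  0.6292] turn [-0.0296 -0.0238 -0.4397] rows>= 9.25
```

Request:
jog_arm(
  increments=[
    [[0.0175, -0.0865, 0.1049, 0, 0, 0, 0], [0.0175, -0.0865, 0.1049, 0, 0, 0, 0], [0.0175, -0.0865, 0.1049, 0, 0, 0, 0], [0.0175, -0.0865, 0.1049, 0, 0, 0, 0], [0.0175, -0.0865, 0.1049, 0, 0, 0, 0], [0.0175, -0.0865, 0.1049, 0, 0, 0, 0], [0, 0, 0, -0.0025, -0.002, -0.0366, 0], [0, 0, 0, -0.0025, -0.002, -0.0366, 0], [0, 0, 0, -0.0025, -0.002, -0.0366, 0], [0, 0, 0, -0.0025, -0.002, -0.0366, 0], [0, 0, 0, -0.0025, -0.002, -0.0366, 0], [0, 0, 0, -0.0025, -0.002, -0.0366, 0], [0, 0, 0, -0.0025, -0.002, -0.0366, 0], [0, 0, 0, -0.0025, -0.002, -0.0366, 0], [0, 0, 0, -0.0025, -0.002, -0.0366, 0], [0, 0, 0, -0.0025, -0.002, -0.0366, 0], [0, 0, 0, -0.0025, -0.002, -0.0366, 0], [0, 0, 0, -0.0025, -0.002, -0.0366, 0], [0, 0, 0, 0, 0, 0, 0]],
  ],
)

```text
clock: 15.45
tcp_pos: [0.4454, 0.273, 0.2039]
orientation: [-0.026, 0.668, 0.744, 0.015]
wrist_force: [0.4, -0.1, -0.6]
finger_gap: 0.0851
grip_force: 0.0
```

Run:
```python
from h import *
c,P,s=wlook('w4.png',dict(marker=0,marker_mid=.05))
m=c['pixels'].astype(int); m=((m[...,0]>120)&(m[...,1]<90)&(m[...,2]<90)).astype(np.uint8)
k,l,st,ce=cv2.connectedComponentsWithStats(m)
for i in range(1,k):
    if st[i,4]>100: print(st[i],ce[i].round(1),at_z(c,ce[i],.1,P).round(4))
print(s['joint_pos'][5]); plan([.434,.346,.05],np.pi/2)
```

```text
t 15.45 tcp [0.4454 0.273  0.2039] F [ 0.42 -0.09 -0.62] gap 0.0851
marker 0.9 [224. 286.] [0.3339 0.1245 0.    ]
marker 0.62 [195. 233.] [0.2945 0.1941 0.    ]
marker 0.56 [315. 122.] [0.432  0.3459 0.    ]
marker 0.56 [226. 186.] [0.332  0.2583 0.    ]
marker 0.52 [315. 118.] [0.431  0.3505 0.    ]
marker_mid 0.94 [211. 188.] [0.3315 0.2654 0.05  ]
marker_mid 0.87 [215. 304.] [0.3395 0.1287 0.05  ]
marker_mid 0.82 [319. 118.] [0.4365 0.3477 0.05  ]
marker_mid 0.69 [176. 248.] [0.2945 0.1935 0.05  ]
pad [ 281  206   70   67 3490] [315.4 238.8] [0.4471 0.2112 0.022 ]
[299 103  35  36 949] [315.9 120.7] [0.4351 0.3429 0.1   ]
[206 168  33  35 389] [225.9 181.2] [0.3625 0.2838 0.1   ]
[180 191  21  21 222] [190.1 200.2] [0.3314 0.2632 0.1   ]
1.824519810571442
shift [ 0.2578 -0.0075  0.6327] turn [-0.0049 -0.0188  0.0332] rows>= 3.42
```

View pics/w4.png

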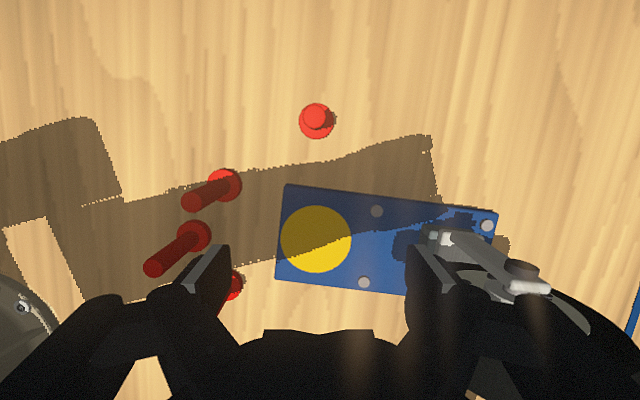

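The marker stands at wrist (316,120), seen from right above; pad C is at (315,239). First I level the tool and move across.

Request:
jog_arm(
  increments=[
    [[0, 0, 0, -0.0012, -0.0047, 0.0083, 0], [0, 0, 0, -0.0012, -0.0047, 0.0083, 0], [0, 0, 0, -0.0012, -0.0047, 0.0083, 0], [0, 0, 0, -0.0012, -0.0047, 0.0083, 0], [0.073, -0.011, 0, 0, 0, 0, 0], [0.073, -0.011, 0, 0, 0, 0, 0], [0.073, -0.011, 0, 0, 0, 0, 0], [0.073, -0.011, 0, 0, 0, 0, 0], [0, 0, 0, 0, 0, 0, 0], [0, 0, 0, 0, 0, 0, 0]],
  ],
)

```text
clock: 16.6
tcp_pos: [0.434, 0.3461, 0.2039]
orientation: [0.0, 0.706, 0.708, -0.0]
wrist_force: [0.6, 0.0, 0.3]
finger_gap: 0.0854
grip_force: 0.0
```

Run:
```python
from h import *
c,P,s=wlook('w5.png',dict(marker=0,marker_mid=.05))
for b in [0,14,50,100]: print(b,proj(c,[.434,.346,b/1000],P).round(1))
m=c['pixels'].astype(int); m=((m[...,0]>120)&(m[...,1]<90)&(m[...,2]<90)).astype(np.uint8)
k,l,st,ce=cv2.connectedComponentsWithStats(m)
for i in range(1,k):
    if st[i,4]>100: print(st[i],ce[i].round(1),at_z(c,ce[i],.1,P).round(4))
print(s['orientation']); plan([.434,.346,.05],np.pi/2)
```

```text
t 16.6 tcp [0.434  0.3461 0.2039] F [0.57 0.02 0.28] gap 0.0854
marker 0.9 [251. 327.] [ 0.3399  0.1276 -0.    ]
marker 0.65 [239. 240.] [0.3329 0.2609 0.    ]
marker 0.59 [315. 174.] [0.431  0.3471 0.    ]
marker 0.36 [213. 284.] [ 0.2937  0.1963 -0.    ]
marker_mid 0.91 [317. 180.] [0.4332 0.3496 0.05  ]
marker_mid 0.89 [240. 353.] [0.3381 0.1292 0.05  ]
marker_mid 0.56 [226. 254.] [0.3317 0.2651 0.05  ]
pad [ 295  254   67   59 3053] [327.8 283.2] [0.4471 0.2114 0.022 ]
0 [317.7 174.5]
14 [317.7 176.8]
50 [317.7 183.8]
100 [317.6 196.5]
[234 320  23  19 179] [242.2 326.4] [0.3584 0.2103 0.1   ]
[ 1.04504309e-04  7.06199450e-01  7.08012915e-01 -1.93297578e-04]
shift [ 0.0021 -0.0007  0.6165] turn [0.     0.     0.0005] rows>= 3.08
```

Request:
jog_arm(
  increments=[
    [[0, 0, 0.103, 0, 0, 0, 0], [0, 0, 0.103, 0, 0, 0, 0], [0, 0, 0.103, 0, 0, 0, 0], [0, 0, 0.103, 0, 0, 0, 0], [0, 0, 0.103, 0, 0, 0, 0], [0, 0, 0.103, 0, 0, 0, 0], [0, 0, 0, 0, 0, 0, 140], [0, 0, 0, 0, 0, 0, 255], [0, 0, 0, 0, 0, 0, 255], [0, 0, 0, 0, 0, 0, 255], [0, 0, 0, 0, 0, 0, 255], [0, 0, 0, 0, 0, 0, 255], [0, 0, 0, 0, 0, 0, 255], [0, 0, 0, 0, 0, 0, 255]],
  ],
  force=30,
)

```text
clock: 18.15
tcp_pos: [0.4348, 0.3468, 0.0509]
orientation: [0.0, 0.706, 0.708, 0.001]
wrist_force: [-0.7, -0.3, 6.9]
finger_gap: 0.0192
grip_force: 32.1
```

Request:
jog_arm(
  increments=[
    [[0, 0, -0.04, 0, 0, 0, 255], [0, 0, -0.08, 0, 0, 0, 255], [0, 0, 0, 0, 0, 0, 255]],
  ],
)

```text
clock: 18.45
tcp_pos: [0.4355, 0.3472, 0.0821]
orientation: [0.001, 0.706, 0.708, 0.002]
wrist_force: [0.7, -0.1, -1.1]
finger_gap: 0.0191
grip_force: 31.6
```

Request:
jog_arm(
  increments=[
    [[0, 0, -0.11, 0, 0, 0, 255], [0, 0, -0.11, 0, 0, 0, 255], [0, 0, -0.1, 0, 0, 0, 255], [-0.08, 0, 0, 0, 0, 0, 255], [-0.14, 0, 0, 0, 0, 0, 255], [-0.14, 0, 0, 0, 0, 0, 255], [-0.14, 0, 0, 0, 0, 0, 255], [-0.14, 0, 0, 0, 0, 0, 255], [-0.14, 0, 0, 0, 0, 0, 255], [-0.14, 0, 0, 0, 0, 0, 255], [-0.14, 0, 0, 0, 0, 0, 255], [-0.14, 0, 0, 0, 0, 0, 255], [-0.14, 0, 0, 0, 0, 0, 255], [-0.14, 0, 0, 0, 0, 0, 255], [-0.14, 0, 0, 0, 0, 0, 255], [-0.14, 0, 0, 0, 0, 0, 255], [-0.14, 0, 0, 0, 0, 0, 255], [-0.14, 0, 0, 0, 0, 0, 255], [-0.14, 0, 0, 0, 0, 0, 255]],
  ],
)

```text
clock: 20.35
tcp_pos: [0.4352, -0.2, 0.159]
orientation: [-0.0, 0.706, 0.708, 0.0]
wrist_force: [0.2, -0.1, -1.6]
finger_gap: 0.0193
grip_force: 31.7
```

Request:
jog_arm(
  increments=[
    [[-0.1, 0, 0, 0, 0, 0, 255], [0, 0, 0, 0, 0, 0, 255], [0, 0, 0, 0, 0, 0, 255], [0, 0, 0, 0, 0, 0, 255]],
  ],
)

```text
clock: 20.75
tcp_pos: [0.4353, -0.2227, 0.1591]
orientation: [-0.001, 0.706, 0.708, 0.0]
wrist_force: [-0.4, 0.8, -1.4]
finger_gap: 0.0193
grip_force: 31.6
```

Run:
```python
from h import *
c,P,s=wlook('w6.png',dict(marker=.11,marker_mid=.16)); plan([.431,-.222,.09],np.pi/2)
for n in ['scene','side']:
    c=cams.read_camera(n); P=pose(c); save(c,n+'6.png')
    for t,z in dict(marker_mid=s['tcp_pos'][2]-.001,tyre_1=.225).items():
        for f in spotter.landmark_of(t,n): print(n,t,round(f['conf'],2),np.round(f['uv']),at_z(c,f['uv'],z,P).round(4))
```

```text
t 20.75 tcp [ 0.4353 -0.2227  0.1591] F [-0.41  0.83 -1.39] gap 0.0193
marker 0.74 [314. 216.] [ 0.433  -0.2219  0.11  ]
marker_mid 0.95 [318. 246.] [ 0.4357 -0.2214  0.16  ]
pad [ 271  145   85   73 3496] [313.4 176.2] [ 0.4311 -0.2112  0.022 ]
shift [ 0.0026 -0.0189  0.2781] turn [ 0.     -0.0002  0.0014] rows>= 1.39
scene marker_mid 0.78 [304. 151.] [0.4156 0.0575 0.1581]
scene marker_mid 0.77 [230. 224.] [ 0.433  -0.2239  0.1581]
scene marker_mid 0.55 [306. 133.] [0.3747 0.1123 0.1581]
scene marker_mid 0.54 [332. 127.] [0.4145 0.179  0.1581]
scene tyre_1 0.88 [396. 134.] [0.5992 0.2057 0.225 ]
scene tyre_1 0.59 [275. 244.] [ 0.5761 -0.2177  0.225 ]
scene tyre_1 0.58 [351. 189.] [ 0.6134 -0.0074  0.225 ]
scene tyre_1 0.29 [198. 298.] [ 0.5424 -0.3916  0.225 ]
side marker_mid 0.78 [390. 283.] [0.3197 0.2295 0.1581]
side marker_mid 0.74 [372. 328.] [0.3238 0.3322 0.1581]
side marker_mid 0.63 [404. 308.] [0.2836 0.2762 0.1581]
side marker_mid 0.62 [387. 153.] [ 0.4379 -0.216   0.1581]
side tyre_1 0.88 [300. 155.] [ 0.6075 -0.0206  0.225 ]
side tyre_1 0.76 [259. 215.] [0.5913 0.2119 0.225 ]
side tyre_1 0.7 [335. 120.] [ 0.5919 -0.2243  0.225 ]
```

View pics/scene6.png

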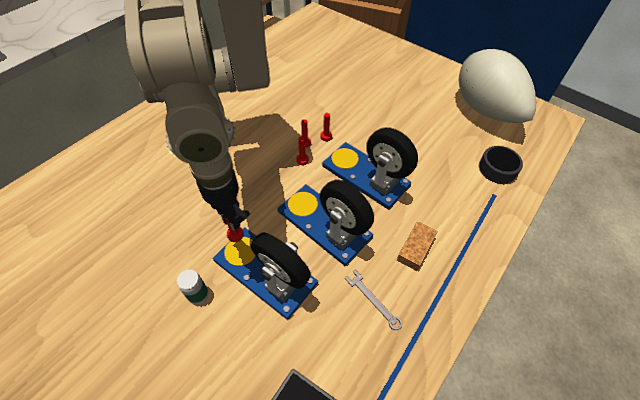

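The scene picture shows the marker in the fingers at (234,232), just over the worn wheel's pad (240,250), and the wheel and bystanders undisturbed. I lower it now.

Request:
jog_arm(
  increments=[
    [[0.001, -0.009, 0.064, 0, 0, 0, 255], [0.001, -0.009, 0.064, 0, 0, 0, 255], [0, 0, 0.064, 0, 0, 0, 255], [0, 0, 0.064, 0, 0, 0, 255], [0, 0, 0.064, 0, 0, 0, 255], [0, 0, 0.012, 0, 0, 0, 255], [0, 0, 0.004, 0, 0, 0, 255], [0, 0, 0, 0, 0, 0, 255], [0, 0, 0, 0, 0, 0, 255]],
  ],
)

```text
clock: 22.1
tcp_pos: [0.4319, -0.2236, 0.0764]
orientation: [0.001, 0.706, 0.708, 0.0]
wrist_force: [-0.2, 0.2, -1.8]
finger_gap: 0.0191
grip_force: 31.6
```

Request:
jog_arm(
  increments=[
    [[0, 0, 0.003, 0, 0, 0, 255], [0, 0, 0.002, 0, 0, 0, 255], [0, 0, 0, 0, 0, 0, 255]],
  ],
)

```text
clock: 22.4
tcp_pos: [0.4313, -0.2233, 0.0745]
orientation: [0.0, 0.706, 0.708, 0.0]
wrist_force: [-0.4, 0.2, -0.9]
finger_gap: 0.0194
grip_force: 31.6
```

Request:
jog_arm(
  increments=[
    [[0, 0, 0.003, 0, 0, 0, 255], [0, 0, 0.002, 0, 0, 0, 255], [0, 0, 0, 0, 0, 0, 255]],
  ],
)

```text
clock: 22.7
tcp_pos: [0.4313, -0.2232, 0.073]
orientation: [-0.0, 0.706, 0.708, 0.0]
wrist_force: [0.3, -0.2, -1.2]
finger_gap: 0.0194
grip_force: 31.8
```

Request:
jog_arm(
  increments=[
    [[0, 0, 0.002, 0, 0, 0, 255], [0, 0, 0, 0, 0, 0, 255], [0, 0, 0, 0, 0, 0, 255]],
  ],
)

```text
clock: 23.0
tcp_pos: [0.4313, -0.2233, 0.0729]
orientation: [0.0, 0.706, 0.708, 0.0]
wrist_force: [-2.1, -0.3, 4.0]
finger_gap: 0.0193
grip_force: 32.1
```

The marker has touched the pad at the expected height. I open partway and rise straight up.

Request:
jog_arm(
  increments=[
    [[0, 0, 0, 0, 0, 0, 190], [0, 0, 0, 0, 0, 0, 150], [0, 0, 0, 0, 0, 0, 110], [0, 0, 0, 0, 0, 0, 100], [0, 0, 0, 0, 0, 0, 100], [0, 0, 0, 0, 0, 0, 100], [0, 0, -0.06, 0, 0, 0, 100], [0, 0, -0.1, 0, 0, 0, 100], [0, 0, -0.12, 0, 0, 0, 100], [0, 0, -0.15, 0, 0, 0, 100], [0, 0, -0.15, 0, 0, 0, 100], [0, 0, -0.15, 0, 0, 0, 100], [0, 0, -0.15, 0, 0, 0, 100], [0, 0, 0, 0, 0, 0, 100]],
  ],
)

```text
clock: 24.4
tcp_pos: [0.4331, -0.2247, 0.2979]
orientation: [0.005, 0.706, 0.708, 0.001]
wrist_force: [0.2, 0.6, -0.6]
finger_gap: 0.0517
grip_force: 0.0
```

Run:
```python
from h import *
c,P,s=wlook('w7.png',dict(marker=.022,marker_mid=.072,tyre_1=.225,axle_1=.15))
c2=cams.read_camera('side'); P=pose(c2)
for t,z in dict(marker=.022,marker_mid=.072,tyre_1=.225).items():
    for f in spotter.landmark_of(t,'side'): print(t,round(f['conf'],2),np.round(f['uv']),at_z(c2,f['uv'],z,P).round(4))
a=c['pixels'][:,:,::-1]; b=cv2.resize(c2['pixels'][90:230,260:460][:,:,::-1],None,fx=1.4,fy=1.4)
out=np.zeros((600,640,3),np.uint8); out[:400]=a; out[400:596,:280]=b; cv2.imwrite('pics/f.png',out)
```

```text
t 24.4 tcp [ 0.4331 -0.2247  0.2979] F [ 0.21  0.6  -0.61] gap 0.0517
marker 0.76 [314. 163.] [ 0.4302 -0.2241  0.022 ]
marker 0.25 [317. 169.] [ 0.4344 -0.2316  0.022 ]
marker_mid 0.88 [316. 171.] [ 0.433  -0.2254  0.072 ]
tyre_1 0.73 [507. 202.] [ 0.5815 -0.2204  0.225 ]
axle_1 0.58 [459. 178.] [ 0.5789 -0.2182  0.15  ]
pad [ 306    0   63   27 1254] [336.7  10.6] [ 0.4587 -0.029   0.022 ]
pad [ 286  133   58   57 1685] [313.6 159.4] [ 0.4293 -0.2183  0.022 ]
marker 0.91 [386. 296.] [0.3335 0.152  0.022 ]
marker 0.86 [374. 344.] [0.3277 0.2738 0.022 ]
marker 0.63 [397. 322.] [0.2963 0.2084 0.022 ]
marker 0.55 [387. 191.] [ 0.4286 -0.2271  0.022 ]
marker 0.52 [270. 289.] [0.5814 0.2237 0.022 ]
marker 0.46 [336. 188.] [ 0.5749 -0.1913  0.022 ]
marker 0.16 [267. 196.] [ 0.7493 -0.0797  0.022 ]
marker_mid 0.92 [402. 307.] [0.2926 0.2064 0.072 ]
marker_mid 0.68 [388. 283.] [0.3338 0.1574 0.072 ]
marker_mid 0.59 [372. 330.] [0.3344 0.2783 0.072 ]
marker_mid 0.55 [387. 177.] [ 0.4322 -0.2272  0.072 ]
tyre_1 0.94 [259. 213.] [0.5938 0.2077 0.225 ]
tyre_1 0.76 [301. 156.] [ 0.6039 -0.019   0.225 ]
tyre_1 0.62 [338. 121.] [ 0.5845 -0.2218  0.225 ]
tyre_1 0.27 [262. 242.] [0.5484 0.276  0.225 ]
```

View pics/f.png

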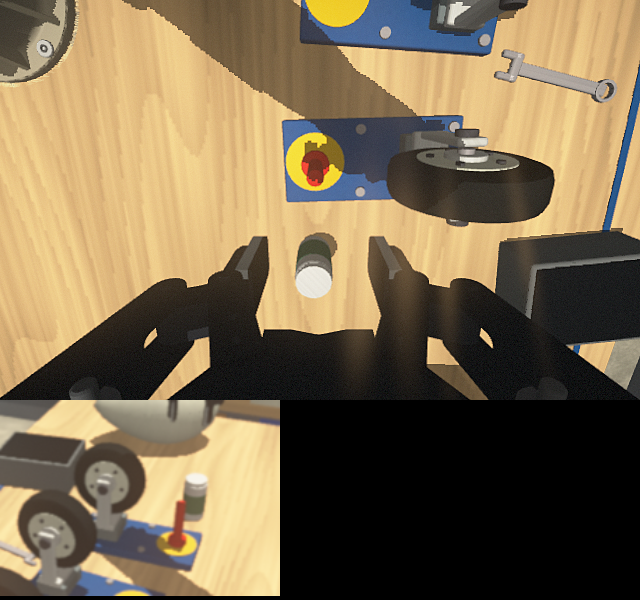

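The marker stands upright on the pad at (315,163), about 2 mm from its centre. The tyre top reads about 4 mm right of where it was before, and nothing else moved.

```bash
python3 -c "
from h import *
print(ticket.hand_in())"
```

```text
the job is handed in; nothing more can be done
None
```

Job handed in, result not shown: the worn wheel is on the robot's right-hand stand (the only wheel I rocked, as its play was clear) and is left leaning about 4 mm right, and the far-left red marker stands upright on that stand's yellow pad, released.

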